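Lay the green seed carton down in the counter tray

TASK

Two seed cartons stand side by side in the two lanes of the low counter tray. Push the green one over with the fingers so that it falls flat along its own lane with its label facing up, then push it along the lane from its base end until it is fully home against the blue end stop. Only push it, never pick it up or lift it, and leave the yellow carton standing and everything else on the counter where it is.

Things in the scene. Friction and masses are not known exactly. Their poses are not given: they have to be found in the camera images.
- tray: Low aluminium counter tray, fixed, 320 x 238 mm. Origin: middle of its underside, on the counter. x axis along the two lanes, from the open end (x = -160 mm, no rail) to the blue end stop. Lane floor 6 mm above the counter. Lanes 110 mm wide, centred at y = +58 and -58 mm, between grey rails 6 mm wide and 8 mm high above the floor. The open end is on the robot's left, the stop on its right.
- tray_stop (a point): Middle of the lower edge of the blue end stop's inner face, at floor height (tray x = +150 mm). The stop spans both lanes, 44 mm high above the floor.
- green_carton: Green rigid closed carton, 60 (x) x 90 (y) x 180 (z) mm, about 0.35 kg. Origin: middle of its base; z from base to top. It starts upright in either lane, its middle near tray x = -105 mm, its x axis nearly along the tray's. Pushed over past about 18 degrees it falls by itself; it then lies 30 to 55 mm short of the stop. Lying home, its base is at tray x = -30 mm.
- green_carton_label (a point): Middle of the green carton's label face (its -x face, turned to the tray's open end at the start), 90 mm above the base. The label is white with a yellow disc and band.
- green_carton_middle (a point): Middle of the green carton's volume, 90 mm above its base.
- yellow_carton: Yellow closed carton of the same size with a white label with a red disc, standing in the other lane; to be left standing. Origin: middle of its underside.
- bottle: White bottle with blue cap, 66 mm wide, 170 mm tall, standing; origin at the middle of its underside. Leave alone.
- jar: Clear jar with orange cap, 72 mm wide, 90 mm tall, standing; origin at the middle of its underside. Leave alone.
- ledger: Thick dark bound ledger lying flat, 260 x 180 x 48 mm; origin at the middle of its underside. Leave alone.
- calculator: Black desk calculator lying flat, 170 x 110 x 19 mm; origin at the middle of its underside. Leave alone.
- wood_block: Wooden block lying flat, 130 x 50 x 45 mm; origin at the middle of its underside. Leave alone.
- pen: Blue pen lying flat, 145 mm long, 10 mm thick; origin at the middle of its underside. Leave alone.
Things that resemble listed ones, but are neither listed nor needed, are in the scene too. Leave any orange or pink look-alike of the yellow_carton alone.

How it is judged:
By the outcome, as a careful person would: the job done as asked, in the order asked, and still so for the second after the job is handed in, with the robot touching nothing.
It also fails if it takes over 42 s, if anything falls off the work surface, if the arm or the gripper's body presses on something with over 40 N, if the wrist force passes 120 N, or if a joint passes its speed limit or range.

ROBOT

A 6-joint arm with a two-finger parallel gripper is mounted at the origin on the work surface. World frame = base frame: x ahead of the robot, y to its left, z up, the work surface at z = 0. Lengths are in m, angles in rad, forces in N, time in s.
With the tool pointing down it reaches from about 0.35 to 0.85 m from the base axis. Payload 8.1 kg.
Tool frame: the origin (TCP) lies on the centre line of the jaws, within the pads' length; the fingertips stand 19 mm ahead of it and the grasp point (between the pads) is the TCP (robot.tips_ahead is the distance from the TCP to the fingertips, in m); y points along the fingers, z is the direction in which the jaws open and shut, and the axes are right-handed (so a half turn about y gives the same grasp; the last joint's range is limited). The gripper opens to 93 mm and grips with 3 to 60 N. Pads are 15 mm wide; open, the fingers measure 128 mm over their backs; the gripper's body (75 mm by 188 mm) begins 65 mm behind the grasp point.
Start: joints at [-0.085, 0.13, 1.488, -0, 1.523, -0.085], TCP at [0.6, 0, 0.238] pointing down, gripper open.
Joint ranges: [-2.96, 2.96], [-0.89, 2.26], [0.02, 2.5], [-1.34, 4.48], [0, 2.73], [-2.66, 2.66]. Speed limits (rad/s): [2.39, 2.39, 2.79, 3.14, 3.14, 3.14].

INTERFACE

Orientations are given as a rotation vector (axis times angle).
In Python, from plant import robot, imaging, models gives the robot as it stands.
- The arm moves only by the tool carry_out, never from a script. Its argument "motion" is one flat list of numbers, 7 for each row, row after row: the shift along the tool's x, y, z in m, then the turn, a rotation vector about the tool's x, y, z in degrees, then the opening, from -1 (shut) to 1 (fully open). A call has exactly 5 rows; each row shifts and turns the pose as measured when the row begins, along the tool's axes as they then stand; what a row does not reach is not made up. A row lasts 1/10 s, in which the tool goes at most 50 mm and 8.59 degrees, less where a joint would pass 70% of its speed; a pose out of reach is approached as far as the arm can. A call is refused whole if a number of a shift passes 0.05 or a number of a turn 8.59, either way. A call with a gripper value outside its range is refused whole. The fingers move at their own pace and stop on an object; "squeeze" is the grip in N (left out, the last holds). Time passes only in rows, so rows that do not move let the fingers close, or fill a call up. It gives the time, the measured TCP pose, the force and the opening at its end, in the units of the state.
- robot.read_state(): the state, without advancing time (a new reading comes with each control period).
- imaging.read_camera(name): name is "scene" or "side" or "wrist"; returns the picture (420x560x3 uint8, blue, green, red); there is no depth.
- imaging.camera_model(name): a dict with "K" (3x3 intrinsics, pixels), "k1" (the pictures are not rectified: a ray, as slopes to the right and down, at radius r is drawn at 1 + k1 r^2 times it, then the intrinsics apply), "position" and "orientation" of the camera in the world. Camera axes: x right, y down, z forward; pixel columns grow to the right and rows downward; lengths in m; the calibration is good to about 2 mm. A picture is of the moment at which its call begins: read the wrist's pose just before it. camera_model takes no time and is no camera call; for the wrist camera it gives the pose at the moment of the call.
- robot.close_job(): hands the job in, once; it reports no verdict.
Trained networks look in the newest picture that a camera, given by its name, has taken for a name from the list of things; names that differ only in an ending like _2 or _b are one class to them, and where a whole thing is asked for, a point or a joint stands for the part that bears it (a point fixed in the world has none). Each returns a list of dicts, best first, with "confidence" (0 to 1); they miss things now and then, are a little off and sometimes report something else, mostly with a low value. They report only what shows in the picture. A call takes as long as a camera call. They do not tell look-alikes from the thing itself.
- models.outline_of(camera, thing): "pixels" (420x560 bool, what is visible of it) and "pixel" ([column, row] in pixels, amid what is visible of it).
The state is a dict: "t": time; "q": joint angles; "dq": joint speeds; "joint_torque": joint torques, N m; "tool_pos": TCP position; "orientation": TCP orientation; "force": force on the tool from outside, world axes, zero at the start; "wrist_torque": the same for the moment, N m; "opening": finger opening in m.
Only numpy, scipy, OpenCV 4.12 (cv2) and the standard library are available. Lean on these libraries where they do the work, as an engineer would, in place of code of your own. Each camera call takes 0.05 s, during which the arm holds its last target.

## Working session

There is one attempt and no reset: what is moved stays moved. The work goes in short steps, Python scripts to look and compute and a tool call to move; the robot and the scene stay as the last step left them, time stands still between calls to the robot, and variables do not carry over. Pictures are saved under pics/ and viewed, and the job is handed in when it is done.

Besides the shell and the picture viewer there is one more tool, called after "Request:" by a JSON object that holds its "fn" and its "kwargs", one argument or row to a line. carry_out: Moves the arm, as the interface text tells. Its arguments: {"type":"object","properties":{"motion":{"type":"array","items":{"type":"number"}},"squeeze":{"type":"number"}},"required":["motion"]}

```bash
mkdir -p pics; ls; python3 - <<'E'
from plant import robot, imaging, models
import cv2
s=robot.read_state(); print({k:s[k] for k in ('t','q','tool_pos','orientation','force','opening')})
for c in ('scene','side'):
    im=imaging.read_camera(c); cv2.imwrite(f'pics/{c}0.png',im)
    m=imaging.camera_model(c); print(c,m)
E
```

```text
pics
{'t': 0.0, 'q': array([-8.54257132e-02,  1.31156520e-01,  1.48925823e+00,  3.85577346e-05,
        1.52302842e+00, -8.54232007e-02]), 'tool_pos': array([5.99463209e-01, 6.67381326e-05, 2.36601770e-01]), 'orientation': array([-1.21040813,  1.21065079, -1.20818753]), 'force': array([-0.41894013,  0.16580544, -0.35032667]), 'opening': 0.09285585567709966}
scene {'K': array([[401.9679753 ,   0.        , 278.65728156],
       [  0.        , 401.9679753 , 209.57361943],
       [  0.        ,   0.        ,   1.        ]]), 'k1': -0.08405987367718161, 'position': array([1.36991477, 0.2840918 , 0.78502442]), 'orientation': array([-1.38555472, -2.01913403,  0.97781534])}
side {'K': array([[433.68747644,   0.        , 272.43265337],
       [  0.        , 433.68747644, 212.80027797],
       [  0.        ,   0.        ,   1.        ]]), 'k1': -0.07938103669312967, 'position': array([0.21647935, 1.09918117, 0.83365948]), 'orientation': array([-0.41925028,  2.60858158, -1.44987052])}
```

View pics/scene0.png

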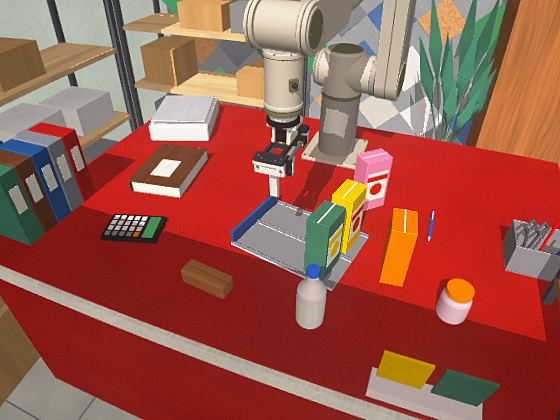

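View pics/side0.png

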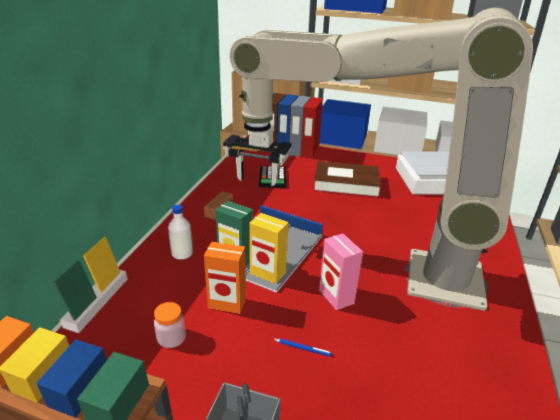

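Green carton: scene (325,238), side (233,232), and it is the only green one standing in the tray. The others are yellow in the other lane at (350,215), orange look-alike at (400,247), pink at (375,178), and the green things on the side shelf and card stand. Next I measure with the networks.

```bash
cat > h.py <<'E'
import numpy as np, cv2
from scipy.spatial.transform import Rotation as R
def proj(m,P):
    P=np.atleast_2d(P); c=R.from_rotvec(m['orientation']).as_matrix()
    q=(P-m['position'])@c; s=q[:,:2]/q[:,2:]; r2=(s**2).sum(1,keepdims=True)
    s=s*(1+m['k1']*r2); K=m['K']; return s@K[:2,:2].T+K[:2,2]
def ray(m,px):
    K=m['K']; d=(np.atleast_2d(px)-K[:2,2])/K[0,0]; s=d.copy()
    for _ in range(20): s=d/(1+m['k1']*(s**2).sum(1,keepdims=True))
    c=R.from_rotvec(m['orientation']).as_matrix()
    return np.c_[s,np.ones(len(s))]@c.T
def onz(m,px,z):
    d=ray(m,px); p=m['position']; return p+d*((z-p[2])/d[:,2:])
def sil(m,P,shape=(420,560)):
    h=cv2.convexHull(proj(m,P).astype(np.float32)); im=np.zeros(shape,np.uint8)
    cv2.fillConvexPoly(im,np.round(h*16).astype(np.int32),1,shift=4); return im>0
def box(x,y,yaw,dx,dy,dz,z0):
    c,s=np.cos(yaw),np.sin(yaw); out=[]
    for a in(-1,1):
        for b in(-1,1):
            for z in(0,dz): out.append([x+c*a*dx/2-s*b*dy/2,y+s*a*dx/2+c*b*dy/2,z0+z])
    return np.array(out)
E
python3 - <<'E'
from plant import robot, imaging, models
import cv2, numpy as np, pickle
D={}
for c in ('scene','side'):
    im=imaging.read_camera(c); D[c]=dict(im=im,m=imaging.camera_model(c))
    ov=im.copy()
    for n in ('green_carton','yellow_carton','tray','bottle'):
        r=models.outline_of(c,n); D[c][n]=r
        for a in r: print(c,n,round(a['confidence'],2),np.round(a['pixel']),a['pixels'].sum())
        for a in r[:2]:
            cs,_=cv2.findContours(a['pixels'].astype(np.uint8),0,1); cv2.drawContours(ov,cs,-1,(255,0,255),1)
    D[c]['ov']=ov
pickle.dump(D,open('D.pkl','wb'))
a=cv2.resize(D['scene']['ov'][150:310,210:450],None,fx=3,fy=3,interpolation=2)
b=cv2.resize(D['side']['ov'][180:330,160:370],None,fx=3.8,fy=3.8,interpolation=2)
cv2.imwrite('pics/a.png',a);cv2.imwrite('pics/b.png',b)
print(robot.read_state()['t'])
E
```

```text
scene green_carton 0.86 [322. 236.] 2281
scene yellow_carton 0.91 [373. 173.] 1507
scene yellow_carton 0.81 [397. 242.] 2099
scene yellow_carton 0.73 [351. 202.] 1354
scene tray 0.98 [282. 239.] 4899
scene tray 0.43 [351. 206.] 1433
scene bottle 0.82 [310. 299.] 1589
side green_carton 0.57 [235. 222.] 1514
side yellow_carton 0.87 [338. 272.] 2522
side yellow_carton 0.85 [225. 277.] 2567
side yellow_carton 0.57 [268. 245.] 2361
side tray 0.77 [293. 237.] 1992
side bottle 0.56 [177. 235.] 922
0.6
```

View pics/a.png

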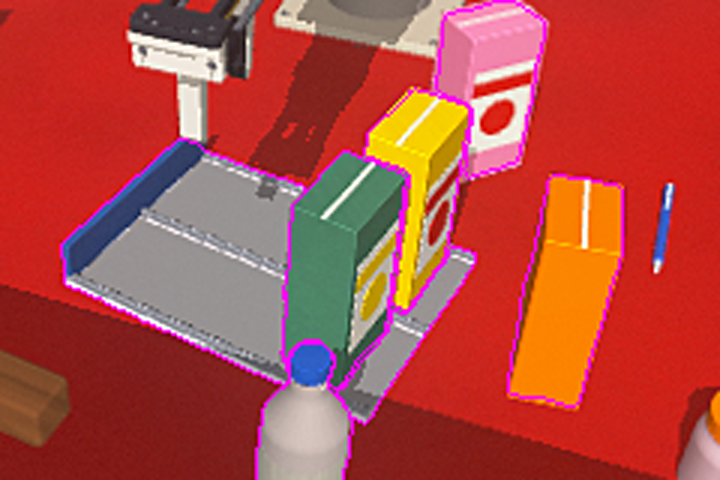

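View pics/b.png

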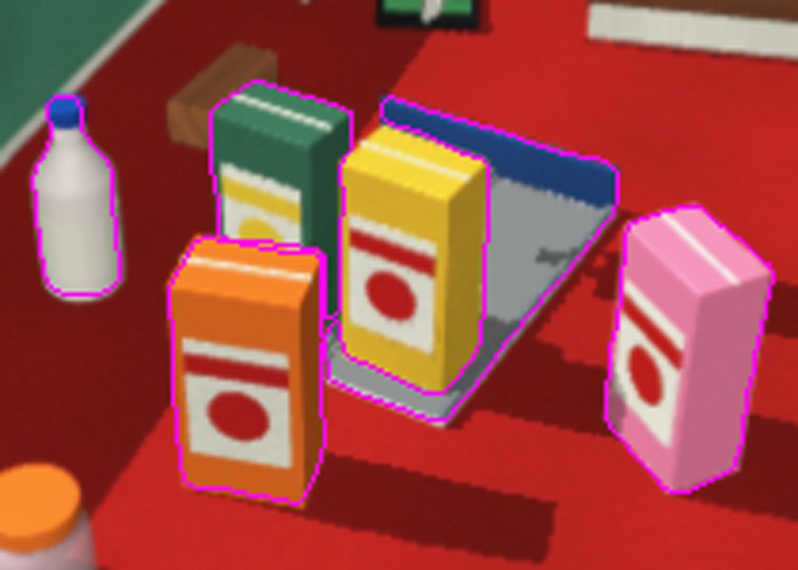

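```bash
cat > fit.py <<'E'
from h import *
import pickle
from scipy.optimize import minimize
D=pickle.load(open('D.pkl','rb'))
S,T=D['scene'],D['side']; M=lambda d,n,i=0:d[n][i]['pixels']
other=lambda d:[a['pixels'] for a in d['yellow_carton']]+[M(d,'green_carton'),M(d,'bottle')]
def soft(d,polys):
    up=4; im=np.zeros((420*up,560*up),np.uint8)
    for P in polys:
        h=cv2.convexHull(((proj(d['m'],P)+.5)*up-.5).astype(np.float32)); cv2.fillConvexPoly(im,np.round(h*16).astype(np.int32),255,shift=4)
    return cv2.resize(im,(560,420),interpolation=cv2.INTER_AREA)/255.
def fit(views,polyf,x0):
    def cost(p):
        c=0
        for d,m,occ in views:
            pr=soft(d,polyf(p)); ok=~occ; c+=np.abs(pr-m)[ok].sum()
        return c
    best=None
    for dx in (0,.015):
        sx=np.array([x0]+[np.array(x0)+e for e in np.diag([.02,.02,.1])])+[dx,-dx,0]
        r=minimize(cost,x0,method='Nelder-Mead',options=dict(initial_simplex=sx,xatol=1e-4,fatol=.1,maxiter=400))
        if best is None or r.fun<best.fun: best=r
    return best.x,best.fun
def occ(l):
    o=np.zeros((420,560),np.uint8)
    for a in l:o|=a.astype(np.uint8)
    return cv2.dilate(o,np.ones((3,3)))>0
def frame(p,a,b,dz,z0):
    c,s=np.cos(p[2]),np.sin(p[2]); return [p[0]+c*a-s*b,p[1]+s*a+c*b]
def traypoly(p):
    sx,sy=frame(p,.155,0,0,0)
    return [box(p[0],p[1],p[2],.32,.238,.014,0),box(sx,sy,p[2],.01,.238,.05,0)]
if __name__=='__main__':
    d=S
    g=onz(d['m'],[[275,255],[372,262]],0); print(g)
    vt=[(d,M(d,'tray'),occ(other(d))) for d in(S,T)]
    grip=np.zeros((420,560),bool); 
    for sub,nm in (([vt[0]],'scene'),([vt[1]],'side'),(vt,'both')):
        x,f=fit(sub,traypoly,[.63,.0,-np.pi/2]); print('tray',nm,x.round(4),np.degrees(x[2]).round(2),round(f,1))
    tray=x
    cb=lambda p:[box(p[0],p[1],p[2],.06,.09,.18,.006)]
    c0=list(frame(tray,-.105,.058,0,0))+[tray[2]]
    y0=list(frame(tray,-.105,-.058,0,0))+[tray[2]]
    res={'tray':tray}
    for n,i0,v in (('green',c0,[(S,M(S,'green_carton'),occ([M(S,'bottle')])),(T,M(T,'green_carton'),occ([a['pixels'] for a in T['yellow_carton']]))]),
      ('yellow',y0,[(S,M(S,'yellow_carton',2),occ([M(S,'green_carton'),M(S,'bottle')])),(T,M(T,'yellow_carton',2),occ([M(T,'yellow_carton',1)]))])):
        for sub in ([v[0]],[v[1]],v):
            x,f=fit(sub,cb,i0)
            dd=x[:2]-tray[:2]; c,s=np.cos(tray[2]),np.sin(tray[2])
            print(n,x.round(4),round(f,1),'in tray',round(c*dd[0]+s*dd[1],4),round(-s*dd[0]+c*dd[1],4),np.degrees(x[2]-tray[2]).round(2))
        res[n]=x
    x,f=fit([(S,M(S,'yellow_carton',1),occ([])),(T,M(T,'yellow_carton',1),occ([]))],lambda p:[box(p[0],p[1],p[2],.06,.09,.18,.0)],[.75,.4,-1.57]);print('orange',x,f)
    print('bottle',onz(S['m'],[[310,322]],.0))
    pickle.dump(res,open('res.pkl','wb'))
E
python3 fit.py
```

```text
[[ 6.28260001e-01 -6.51766345e-03  1.11022302e-16]
 [ 5.58364670e-01  2.50516339e-01  0.00000000e+00]]
tray scene [ 0.5493  0.0404 -1.7717] -101.51 119.5
tray side [ 0.5491  0.0405 -1.7702] -101.43 75.7
tray both [ 0.5491  0.0404 -1.7718] -101.52 197.3
green [ 0.6265  0.1248 -1.7588] 77.2 in tray -0.0981 0.0589 0.74
green [ 0.6251  0.1255 -1.7992] 26.0 in tray -0.0985 0.0575 -1.57
green [ 0.6253  0.1246 -1.7651] 106.6 in tray -0.0977 0.0578 0.38
yellow [ 0.5155  0.154  -1.7736] 69.0 in tray -0.1046 -0.0556 -0.1
yellow [ 0.509   0.1535 -1.7744] 69.5 in tray -0.1029 -0.0619 -0.15
yellow [ 0.5095  0.154  -1.7614] 162.5 in tray -0.1035 -0.0615 0.59
orange [ 0.57829267  0.30564843 -1.47740245] 221.0705882352941
bottle [[0.8066045  0.15131052 0.        ]]
```

```bash
cat > go.py <<'E'
import sys
from h import *; import pickle
from plant import robot
res=pickle.load(open('res.pkl','rb')); t=res['tray']; c,s_=np.cos(t[2]),np.sin(t[2])
ex=np.array([c,s_,0]); ey=np.array([-s_,c,0]); O=np.array([t[0],t[1],0])
s=robot.read_state(); A=R.from_rotvec(s['orientation']).as_matrix(); p=s['tool_pos']; d=p-O
print('t',round(s['t'],2),'tray pos',np.round([d@ex,d@ey,p[2]],4),'F',s['force'].round(1),'open',round(s['opening'],3),'q6',s['q'][5].round(2))
print('tool axes in tray (cols x,y,z)\n',(np.array([ex,ey,[0,0,1]])@A).round(3))
best=None
for sg in(1,-1):
    Tm=np.c_[np.cross([0,0,-1],sg*ex),[0,0,-1],sg*ex]
    rv=R.from_matrix(A.T@Tm).as_rotvec(degrees=True)
    print('turn for jaw along %+d tray x (deg):'%sg,rv.round(2))
if len(sys.argv)>3:
    tgt=O+float(sys.argv[1])*ex+float(sys.argv[2])*ey+[0,0,float(sys.argv[3])]
    print('tool shift mm',(A.T@(tgt-p)*1000).round(1))
E
python3 go.py -.17 .058 .238
```

```text
t 0.6 tray pos [0.0294 0.0579 0.2377] F [0.1 0.4 0.2] open 0.093 q6 -0.09
tool axes in tray (cols x,y,z)
 [[ 0.98  0.   -0.2 ]
 [ 0.2   0.    0.98]
 [ 0.   -1.    0.  ]]
turn for jaw along +1 tray x (deg): [-1.0000e-02  1.0152e+02  0.0000e+00]
turn for jaw along -1 tray x (deg): [ 0.000e+00 -7.848e+01  1.000e-02]
tool shift mm [-195.4   -0.3   39.9]
```

```bash
python3 - <<'E'
import pickle,cv2
D=pickle.load(open('D.pkl','rb'))
cv2.imwrite('pics/c.png',cv2.resize(D['scene']['im'][190:290,290:350],None,fx=6,fy=6,interpolation=2))
E
```

```text
(no output)
```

View pics/c.png

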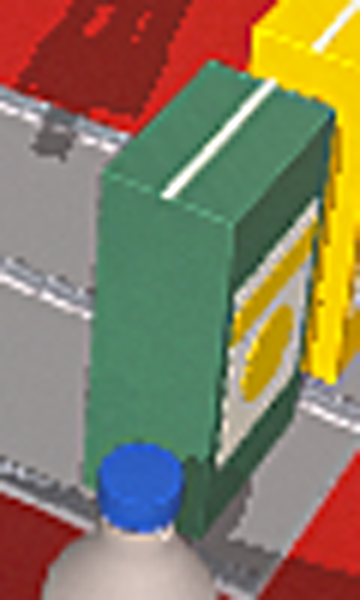

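The crop shows the white label with yellow disc and band facing the open end, so this is the right carton. I'll pass over the top of it to its label side with the fingers shut.

Request:
{"fn": "carry_out", "kwargs": {
  "motion": [-0.03,-0.01,0.008,0,0,0,-1,-0.04,0,0.008,0,0,0,-1,-0.04,0,0.008,0,0,0,-1,-0.04,0,0.008,0,0,0,-1,-0.04,0,0.008,0,0,0,-1],
  "squeeze": 10
}}

```text
t: 1.1
tool_pos: [0.6421, 0.1899, 0.2486]
orientation: [-1.205, 1.214, -1.218]
force: [-0.0, 0.2, 0.1]
opening: 0.0577
```

Request:
{"fn": "carry_out", "kwargs": {
  "motion": [0,0,0,0,-8.5,0,-1,0,0,0,0,-8.5,0,-1,0,0,0,0,-8.5,0,-1,0,0,0,0,-8.5,0,-1,0,0,0,0,-8.5,0,-1]
}}

```text
t: 1.6
tool_pos: [0.6416, 0.1982, 0.2473]
orientation: [-1.473, 0.645, -0.645]
force: [-0.4, -0.0, 1.5]
opening: 0.0178
```

Request:
{"fn": "carry_out", "kwargs": {
  "motion": [0,0,0,0,-8.5,0,-1,0,0,0,0,-8.5,0,-1,0,0,0,0,-8.5,0,-1,0,0,0,0,-8.5,0,-1,0,0,0,0,-2,0,-1]
}}

```text
t: 2.1
tool_pos: [0.6415, 0.1985, 0.2469]
orientation: [-1.566, 0.146, -0.145]
force: [0.9, 0.2, 0.1]
opening: 0.0006
```

```bash
python3 go.py -.17 .058 .185
```

```text
t 2.1 tray pos [-0.1734  0.0589  0.2469] F [0.9 0.2 0.1] open 0.001 q6 -1.16
tool axes in tray (cols x,y,z)
 [[-0.016  0.    -1.   ]
 [ 1.    -0.    -0.016]
 [-0.    -1.    -0.   ]]
turn for jaw along +1 tray x (deg): [-2.000e-02 -1.791e+02 -2.000e-02]
turn for jaw along -1 tray x (deg): [ 0.02  0.9  -0.01]
tool shift mm [-1.  61.9 -3.4]
```

Request:
{"fn": "carry_out", "kwargs": {
  "motion": [0,0.03,0,0,0.9,0,-1,0,0.03,0,0,0,0,-1,0,0.004,0,0,0,0,-1,0,0,0,0,0,0,-1,0,0,0,0,0,0,-1]
}}

```text
t: 2.6
tool_pos: [0.6428, 0.1988, 0.1843]
orientation: [-1.564, 0.154, -0.159]
force: [0.2, 0.7, 0.3]
opening: 0.0008
```

```bash
python3 go.py -.15 .058 .182; python3 - <<'E'
from plant import imaging
import cv2
im=imaging.read_camera('scene');cv2.imwrite('pics/d.png',cv2.resize(im[100:340,200:470],None,fx=2.4,fy=2.4,interpolation=2))
E
```

```text
t 2.6 tray pos [-0.1739  0.0602  0.1843] F [0.2 0.7 0.3] open 0.001 q6 -1.15
tool axes in tray (cols x,y,z)
 [[-0.001 -0.001 -1.   ]
 [ 1.     0.003 -0.001]
 [ 0.003 -1.     0.001]]
turn for jaw along +1 tray x (deg): [ 2.9000e-01 -1.7992e+02  1.2000e-01]
turn for jaw along -1 tray x (deg): [-0.07  0.08  0.19]
tool shift mm [ -2.3   2.3 -23.9]
```

View pics/d.png

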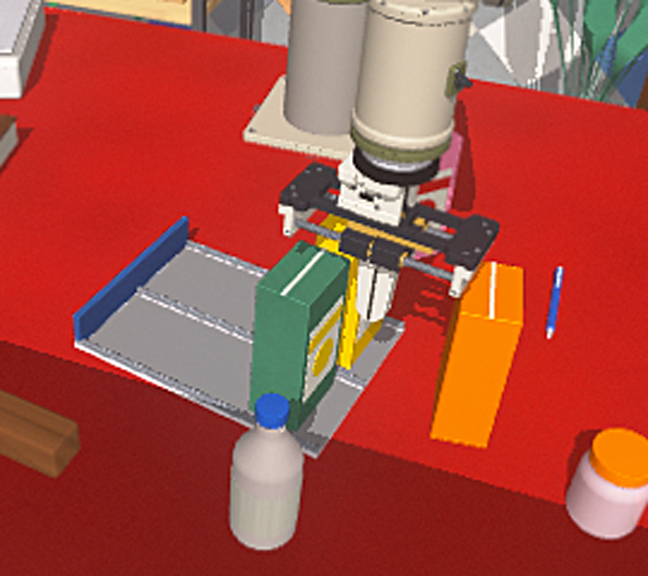

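Request:
{"fn": "carry_out", "kwargs": {
  "motion": [-0.002,0.001,-0.02,0,0,0,-1,0,0,-0.012,0,0,0,-1,0,0,-0.012,0,0,0,-1,0,0,-0.012,0,0,0,-1,0,0,0,0,0,0,-1]
}}

```text
t: 3.15
tool_pos: [0.6326, 0.1428, 0.1904]
orientation: [-1.561, 0.146, -0.166]
force: [0.5, -0.5, -0.5]
opening: 0.0008
```

```bash
python3 go.py -.09 .058 .182; python3 - <<'E'
from plant import imaging
import cv2
im=imaging.read_camera('scene');cv2.imwrite('pics/e.png',cv2.resize(im[100:340,200:470],None,fx=2.4,fy=2.4,interpolation=2))
E
```

```text
t 3.15 tray pos [-0.117   0.0614  0.1904] F [ 0.5 -0.5 -0.5] open 0.001 q6 -1.23
tool axes in tray (cols x,y,z)
 [[-0.002 -0.006 -1.   ]
 [ 1.     0.013 -0.002]
 [ 0.013 -1.     0.005]]
turn for jaw along +1 tray x (deg): [   1.14 -179.88    0.5 ]
turn for jaw along -1 tray x (deg): [-0.32  0.12  0.73]
tool shift mm [ -3.5   8.2 -27.1]
```

View pics/e.png

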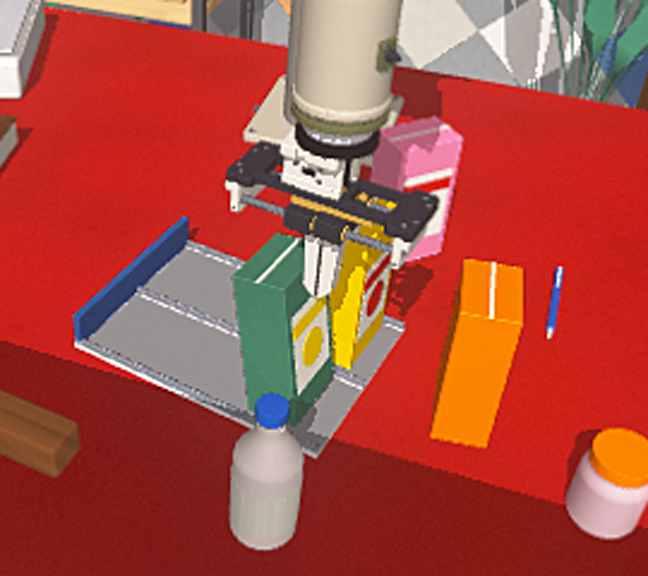

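Request:
{"fn": "carry_out", "kwargs": {
  "motion": [-0.002,0.006,-0.012,0,0,0,-1,-0.001,0.004,-0.012,0,0,0,-1,0,0.003,-0.012,0,0,0,-1,0,0.002,-0.008,0,0,0,-1,0,0,0,0,0,0,-1]
}}

```text
t: 3.7
tool_pos: [0.6197, 0.0978, 0.1727]
orientation: [-1.561, 0.146, -0.165]
force: [-0.3, -0.8, 0.5]
opening: 0.0005
```

```bash
python3 go.py -.14 .058 .24; python3 - <<'E'
from plant import imaging
import cv2
im=imaging.read_camera('scene');cv2.imwrite('pics/f.png',cv2.resize(im[100:340,200:470],None,fx=2.4,fy=2.4,interpolation=2))
E
```

```text
t 3.7 tray pos [-0.0703  0.0577  0.1727] F [-0.3 -0.8  0.5] open 0.001 q6 -1.3
tool axes in tray (cols x,y,z)
 [[-0.003 -0.006 -1.   ]
 [ 1.     0.011 -0.003]
 [ 0.011 -1.     0.006]]
turn for jaw along +1 tray x (deg): [   1.01 -179.84    0.51]
turn for jaw along -1 tray x (deg): [-0.33  0.15  0.64]
tool shift mm [  1.2 -66.9  70.1]
```

View pics/f.png

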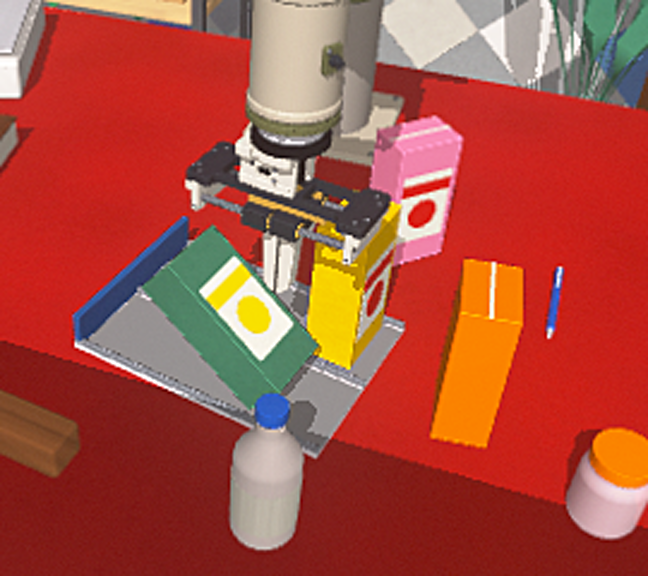

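It is falling along its lane. I'll pull back and rise a little while it settles, then look.

Request:
{"fn": "carry_out", "kwargs": {
  "motion": [0,-0.02,0.01,0,0,0,-1,0,-0.03,0.02,0,0,0,-1,0,0,0.03,-0.3,0,0.6,-1,0,0,0.02,0,0,0,-1,0,0,0,0,0,0,-1]
}}

```text
t: 4.25
tool_pos: [0.6356, 0.1793, 0.2255]
orientation: [-1.563, 0.157, -0.158]
force: [1.0, -0.1, -0.1]
opening: 0.0005
```

```bash
python3 go.py -.14 .058 .24; python3 - <<'E'
from plant import imaging,models
import cv2,pickle,numpy as np
D={}
for c in('scene','side'):
    im=imaging.read_camera(c);D[c]=dict(im=im,m=imaging.camera_model(c))
    for n in('green_carton','yellow_carton','bottle'):
        D[c][n]=models.outline_of(c,n)
        print(c,n,[(round(a['confidence'],2),np.round(a['pixel']).tolist(),int(a['pixels'].sum())) for a in D[c][n]])
pickle.dump(D,open('D2.pkl','wb'))
a=cv2.resize(D['scene']['im'][100:340,200:470],None,fx=2.4,fy=2.4,interpolation=2)
b=cv2.resize(D['side']['im'][130:340,150:390],None,fx=2.7,fy=2.7,interpolation=2)
cv2.imwrite('pics/g.png',a);cv2.imwrite('pics/g2.png',b)
E
```

```text
t 4.25 tray pos [-0.1534  0.057   0.2255] F [ 1.  -0.1 -0.1] open 0.0 q6 -1.17
tool axes in tray (cols x,y,z)
 [[-0.001 -0.002 -1.   ]
 [ 1.     0.    -0.001]
 [ 0.    -1.     0.002]]
turn for jaw along +1 tray x (deg): [ 3.0000e-02 -1.7997e+02  1.9000e-01]
turn for jaw along -1 tray x (deg): [-0.12  0.03  0.02]
tool shift mm [  1.  -14.5 -13.3]
scene green_carton [(0.88, [281.0, 239.0], 2605)]
scene yellow_carton [(0.84, [375.0, 163.0], 643), (0.82, [397.0, 244.0], 2115), (0.69, [342.0, 225.0], 1411), (0.65, [304.0, 230.0], 4009)]
scene bottle [(0.71, [311.0, 300.0], 1553)]
side green_carton []
side yellow_carton [(0.89, [225.0, 279.0], 2653), (0.78, [266.0, 247.0], 2243), (0.58, [339.0, 272.0], 2523)]
side bottle [(0.78, [177.0, 234.0], 938)]
```

View pics/g.png

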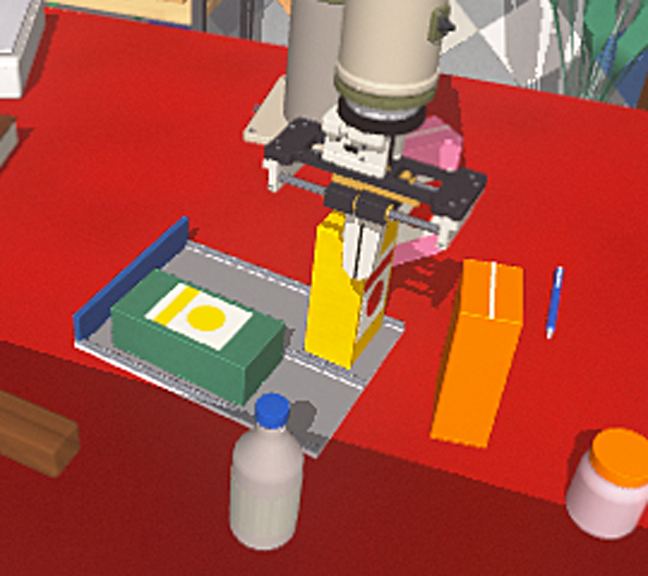

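View pics/g2.png

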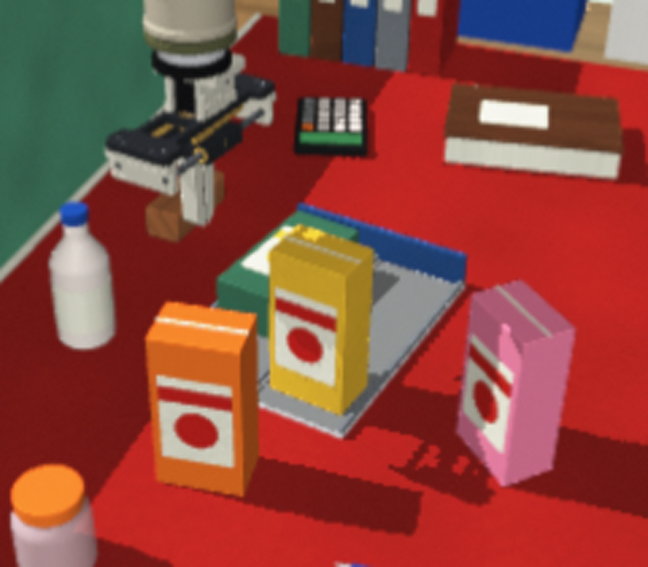

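The carton lies flat with its label up, and the yellow one is still standing. Next I fit the lying pose.

```bash
cat > fit2.py <<'E'
import fit,pickle,sys; from fit import *
D=pickle.load(open(sys.argv[1],'rb')); S=D['scene']; res=pickle.load(open('res.pkl','rb')); tray=res['tray']
c0=list(frame(tray,.03,.058,0,0))+[tray[2]]
c,s=np.cos(tray[2]),np.sin(tray[2])
v=[(S,S['green_carton'][0]['pixels'],occ([S['bottle'][0]['pixels']]))]
x,f=fit.fit(v,lambda p:[box(p[0],p[1],p[2],.18,.09,.06,.006)],c0); dd=x[:2]-tray[:2]
print('lying in tray',round(c*dd[0]+s*dd[1],4),round(-s*dd[0]+c*dd[1],4),np.degrees(x[2]-tray[2]).round(2),'base x',round(c*dd[0]+s*dd[1]-.09,4),f)
E
python3 fit2.py D2.pkl; python3 go.py -.125 .059 .046
```

```text
t 4.65 tray pos [-0.1497  0.0571  0.2244] F [-0.4 -0.7 -0.1] open 0.0 q6 -1.18
tool axes in tray (cols x,y,z)
 [[ 0.003 -0.    -1.   ]
 [ 1.    -0.001  0.003]
 [-0.001 -1.     0.   ]]
turn for jaw along +1 tray x (deg): [ 1.3000e-01  1.7982e+02 -3.0000e-02]
turn for jaw along -1 tray x (deg): [-0.02 -0.18 -0.08]
tool shift mm [  2.2 178.4 -24.7]Traceback (most recent call last):
  File "fit2.py", line 6, in <module>
    x,f=fit.fit(v,lambda p:[box(p[0],p[1],p[2],.18,.09,.06,.006)],c0); dd=x[:2]-tray[:2]
        ^^^^^^^
AttributeError: 'function' object has no attribute 'fit'
```

```bash
sed -i 's/^import fit,pickle,sys;/import pickle,sys;/; s/fit\.fit(/fit(/' fit2.py; python3 fit2.py D2.pkl
```

```text
lying in tray 0.0295 0.0547 -0.67 base x -0.0605 77.30588235294118
```

Request:
{"fn": "carry_out", "kwargs": {
  "motion": [-0.001,0.02,-0.035,0,0,0,-1,0,0.04,0,0,0,0,-1,0,0.04,0,0,0,0,-1,0,0.04,0,0,0,0,-1,0,0.02,0,0,0,0,-1]
}}

```text
t: 5.15
tool_pos: [0.6312, 0.1382, 0.0663]
orientation: [-1.561, 0.154, -0.171]
force: [-0.3, 0.8, -0.4]
opening: 0.0003
```

```bash
python3 go.py -.0475 .056 .046
```

```text
t 5.15 tray pos [-0.1123  0.0609  0.0663] F [-0.3  0.8 -0.4] open 0.0 q6 -1.23
tool axes in tray (cols x,y,z)
 [[ 0.006 -0.004 -1.   ]
 [ 1.     0.011  0.006]
 [ 0.011 -1.     0.004]]
turn for jaw along +1 tray x (deg): [ -0.96 179.64  -0.39]
turn for jaw along -1 tray x (deg): [-0.25 -0.36  0.61]
tool shift mm [ -4.7  20.  -64.9]
```

Request:
{"fn": "carry_out", "kwargs": {
  "motion": [-0.005,0.015,0,0,0,0.6,-1,0,0.005,0,0,0,0,-1,0,0,-0.015,0,0,0,-1,0,0,-0.012,0,0,0,-1,0,0,-0.008,0,0,0,-1]
}}

```text
t: 5.65
tool_pos: [0.6173, 0.102, 0.044]
orientation: [-1.561, 0.165, -0.16]
force: [-0.2, 2.3, -1.2]
opening: 0.0008
```

```bash
python3 go.py -.0475 .055 .046
```

```text
t 5.65 tray pos [-0.074   0.0545  0.044 ] F [-0.2  2.3 -1.2] open 0.001 q6 -1.29
tool axes in tray (cols x,y,z)
 [[ 0.006 -0.003 -1.   ]
 [ 1.    -0.003  0.006]
 [-0.003 -1.     0.003]]
turn for jaw along +1 tray x (deg): [  0.29 179.64  -0.3 ]
turn for jaw along -1 tray x (deg): [-0.19 -0.36 -0.19]
tool shift mm [  0.6  -2.1 -26.5]
```

Contact is made (2.3 N). I'll push gently.

Request:
{"fn": "carry_out", "kwargs": {
  "motion": [0,-0.001,-0.006,0,0,0,-1,0,-0.001,-0.006,0,0,0,-1,0,0,-0.006,0,0,0,-1,0,0,-0.004,0,0,0,-1,0,0,-0.003,0,0,0,-1]
}}

```text
t: 6.15
tool_pos: [0.6142, 0.0742, 0.0502]
orientation: [-1.559, 0.162, -0.167]
force: [0.8, 1.4, -0.7]
opening: 0.0005
```

```bash
python3 go.py -.0475 .055 .046;  python3 - <<'E'
from plant import imaging
import cv2
im=imaging.read_camera('scene');cv2.imwrite('pics/i.png',cv2.resize(im[150:340,200:440],None,fx=3,fy=3,interpolation=2))
E
```

```text
t 6.15 tray pos [-0.0461  0.0571  0.0502] F [ 0.8  1.4 -0.7] open 0.001 q6 -1.33
tool axes in tray (cols x,y,z)
 [[ 0.008 -0.006 -1.   ]
 [ 1.     0.003  0.008]
 [ 0.003 -1.     0.006]]
turn for jaw along +1 tray x (deg): [ -0.27 179.52  -0.51]
turn for jaw along -1 tray x (deg): [-0.32 -0.48  0.17]
tool shift mm [-2.1  4.2  1.3]
```

View pics/i.png

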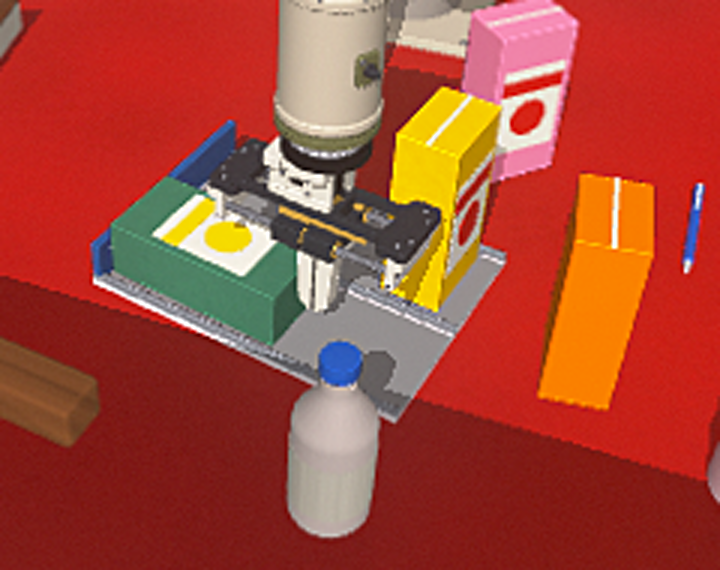

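Request:
{"fn": "carry_out", "kwargs": {
  "motion": [-0.001,0.002,-0.003,0,0,0,-1,0,0,-0.003,0,0,0,-1,0,0,-0.002,0,0,0,-1,0,0,-0.002,0,0,0,-1,0,0,-0.002,0,0,0,-1]
}}

```text
t: 6.7
tool_pos: [0.6127, 0.0737, 0.0511]
orientation: [-1.543, 0.155, -0.167]
force: [-1.5, 8.9, 0.2]
opening: 0.0004
```

```bash
python3 go.py -.0475 .055 .046
```

```text
t 6.7 tray pos [-0.0454  0.0556  0.0511] F [-1.5  8.9  0.2] open 0.0 q6 -1.35
tool axes in tray (cols x,y,z)
 [[ 0.005 -0.022 -1.   ]
 [ 1.     0.005  0.005]
 [ 0.005 -1.     0.022]]
turn for jaw along +1 tray x (deg): [ -0.47 179.72  -1.98]
turn for jaw along -1 tray x (deg): [-1.26 -0.26  0.3 ]
tool shift mm [-0.7  5.2  2. ]
```

The force rose to 9 N with almost no travel, so it is against the stop. I'll press once more, slightly firmer, then back off.

Request:
{"fn": "carry_out", "kwargs": {
  "motion": [0,0,-0.005,0,0,0,-1,0,0,-0.005,0,0,0,-1,0,0,-0.005,0,0,0,-1,0,0,-0.005,0,0,0,-1,0,0,-0.005,0,0,0,-1]
}}

```text
t: 7.2
tool_pos: [0.6106, 0.0738, 0.0534]
orientation: [-1.509, 0.143, -0.164]
force: [2.8, 22.0, 1.3]
opening: 0.0007
```

```bash
python3 go.py -.1 .055 .046
```

```text
t 7.2 tray pos [-0.045   0.0536  0.0534] F [ 2.8 22.   1.3] open 0.001 q6 -1.39
tool axes in tray (cols x,y,z)
 [[-0.004 -0.057 -0.998]
 [ 1.     0.007 -0.004]
 [ 0.008 -0.998  0.057]]
turn for jaw along +1 tray x (deg): [   0.67 -179.7     5.12]
turn for jaw along -1 tray x (deg): [-3.27  0.23  0.43]
tool shift mm [ 1.6 10.6 54.4]
```

Request:
{"fn": "carry_out", "kwargs": {
  "motion": [0,0,0.015,0,0,0,-1,0,0,0.025,0,0,0,-1,0,-0.02,0.015,0,0,0,-1,0,-0.04,0,0,0,0,-1,0,-0.04,0,0,0,0,-1]
}}

```text
t: 7.7
tool_pos: [0.6145, 0.1268, 0.1504]
orientation: [-1.513, 0.153, -0.151]
force: [2.2, -0.5, 0.2]
opening: 0.0001
```

Request:
{"fn": "carry_out", "kwargs": {
  "motion": [0,-0.04,0,0,0,0,-1,0,-0.04,0,0,0,0,-1,0,-0.03,0,0,0,0,-1,0,0,0,0,0,0,-1,0,0,0,0,0,0,-1]
}}

```text
t: 8.2
tool_pos: [0.6159, 0.1227, 0.2714]
orientation: [-1.514, 0.144, -0.157]
force: [0.3, -0.1, 0.0]
opening: 0.0001
```

```bash
python3 go.py -.1 .055 .046; python3 - <<'E'
from plant import imaging,models
import cv2,pickle,numpy as np
D={}
for c in('scene','side'):
    im=imaging.read_camera(c);D[c]=dict(im=im,m=imaging.camera_model(c))
    for n in('green_carton','bottle'):
        D[c][n]=models.outline_of(c,n)
        print(c,n,[(round(a['confidence'],2),np.round(a['pixel']).tolist(),int(a['pixels'].sum())) for a in D[c][n]])
pickle.dump(D,open('D3.pkl','wb'))
a=cv2.resize(D['scene']['im'][130:340,200:470],None,fx=2.7,fy=2.7,interpolation=2)
b=cv2.resize(D['side']['im'][130:340,150:390],None,fx=2.7,fy=2.7,interpolation=2)
cv2.imwrite('pics/j.png',a);cv2.imwrite('pics/j2.png',b)
E
python3 fit2.py D3.pkl
```

```text
t 8.2 tray pos [-0.094   0.049   0.2714] F [ 0.3 -0.1  0. ] open 0.0 q6 -1.29
tool axes in tray (cols x,y,z)
 [[-0.008 -0.052 -0.999]
 [ 1.     0.002 -0.008]
 [ 0.003 -0.999  0.052]]
turn for jaw along +1 tray x (deg): [   0.24 -179.49    4.68]
turn for jaw along -1 tray x (deg): [-2.98  0.45  0.15]
tool shift mm [  5.4 225.4  -5.8]
scene green_carton [(0.55, [271.0, 234.0], 2414)]
scene bottle [(0.9, [310.0, 301.0], 1504)]
side green_carton [(0.89, [247.0, 218.0], 653)]
side bottle [(0.85, [180.0, 234.0], 956)]
lying in tray 0.0613 0.0555 -1.23 base x -0.0287 135.4823529411765
```

View pics/j.png

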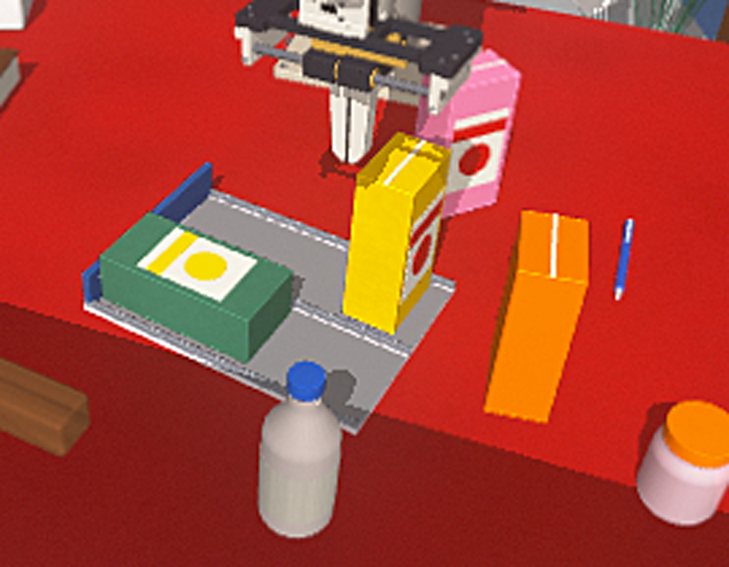

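View pics/j2.png

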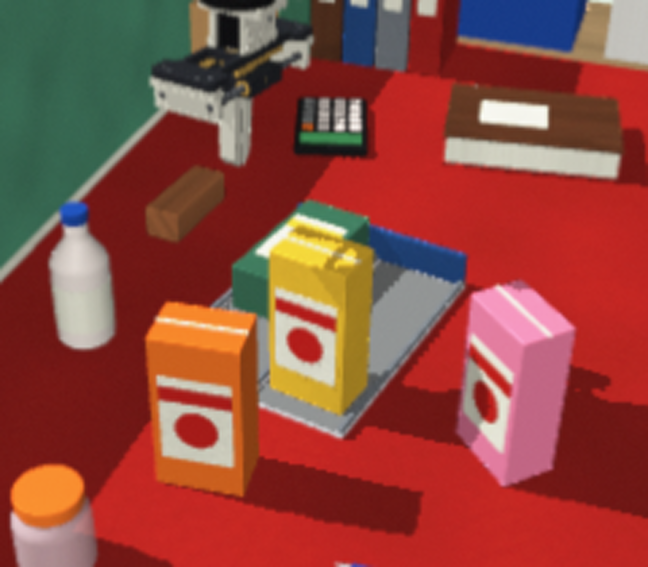

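```bash
python3 -c "
from plant import robot; print(robot.read_state()['t'],robot.close_job())"
```

```text
the job is handed in; nothing more can be done
8.5 None
```

I pushed the green carton over with shut fingers, and it fell flat along its own lane with the label up. I then pushed it from its base end until it sat against the blue stop, and handed the job in at about 8.5 s. It was only pushed, never gripped or lifted.

**Home position:** the final pictures put its base at tray x of about -29 mm, against -30 mm expected. The wrist force rose to 22 N with almost no further travel, so it is against the stop. The fit showed about 1° of turn in the lane. I take that as outline noise, because that fit was rougher than the earlier one and the network's confidence for that outline was only 0.55.

**Everything else:** the yellow carton is still standing. The bottle, jar, ledger, calculator, wood block, pen and look-alikes looked unmoved in the pictures. I compared those by eye and did not measure them again. The gripper ended clear of everything, with zero force.

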